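# Index the carving turntable to its marked station and lock it

## Task

The carving turntable is locked. Pull its lock knob out until it snaps and stays out, turn the platter a quarter turn counter-clockwise (seen from above) by its upright hand post until the brass-marked notch faces the lock, then push the knob fully home again so that its pin locks the platter there. Leave the two palm chisels and the small wooden blank beside it where they lie, and let go of everything at the end.

Things in the scene. Friction and masses are not known exactly. Their poses are not given: they have to be found in the camera images.
- turntable: Grey-green cast base of the indexing turntable, fixed to the table. Origin on the table on the platter's axis of rotation; x, y level, z up. The lock housing stands on its -y side: 44 mm wide, 66 mm high, 131 to 155 mm from the axis, a white line on top, a 6 mm deep bush on its outer face.
- platter_centre (a point): Centre of the platter's top, 62 mm above the table: a grey disc of 250 mm diameter with eight rim notches 45 degrees apart, 103 to 125 mm from the axis, about 14 mm wide (21 mm at the mouth). A walnut plate (177 mm diameter, top 88 mm above the table) and three cam dogs (top 82 mm) are clamped fast on it.
- lock_knob (a joint): Travel of the lock knob and its pin along the turntable's -y axis, away from the platter, m. 0 is fully home, pin in a notch; 0.022 is fully out, pin clear of the rim. A detent holds it at either end: about 7 N starts it; past half way it snaps on to the other end by itself.
- knob_grip (a point): Centre of the lock knob's grip, on its axis, 50 mm above the table, 182 mm from the turntable's axis along its -y when home, 204 mm when out. Black cylinder, 30 mm diameter, 28 mm long along the turntable's y, with a 39 mm flange and red end face 23 mm beyond this point. Bush 21 mm away on the inner side when home. Can be pinched from above, fingers closing along the turntable's x.
- platter (a joint): Angle of the platter, rad, counter-clockwise seen from above. 0 at the start (give or take 0.005); at 1.571 the brass-marked notch faces the lock. Locked while the knob is home (about 0.007 rad of play). Turns with about 0.15 N m of friction and stays where it is left.
- handle_grip (a point): Middle of the black upright round hand post on the platter, 22 mm diameter, reaching from 70 to 141 mm above the table; this point is 114 mm above the table, 104 mm from the turntable's axis. The post is rigid with the platter. At the start it stands 112.5 degrees counter-clockwise from the turntable's +x.
- brass_notch (a point): The brass-marked notch of the platter, 120 mm from the axis, level with the platter's top: the one notch framed by brass (a 34 x 11 mm plate behind it and a strip along either side). At the start it lies on the turntable's -x side. Moves with the platter.
- lock_line (a point): Fixed point in line with the lock pin, 120 mm from the axis on the turntable's -y side, level with the platter's top: where the brass-marked notch must come. The pin's tapered nose enters a notch up to 6 mm off and pulls the platter into line; further off it stops against the rim at a knob travel of 0.018 and springs back out.
- palm_gouge: Loose palm gouge, 132 mm, lying on the table near the turntable; leave alone. Origin at the middle of its underside.
- palm_skew: Loose palm skew knife, 148 mm, lying beside the gouge; leave alone. Origin at the middle of its underside.
- carved_blank: Loose light wooden blank, 58 x 31 x 30 mm, lying near the lock knob; leave alone. Origin at the middle of its underside.

How it is judged:
On the way, in this order (a step that is already met when the one before it is completed fails the run):
1. the lock knob is pulled out to its detent (value of joint lock_knob above 0.019 m), for 0.2 s.
2. with the knob still out, the brass-marked notch is brought to face the lock (within 10 mm) (value of joint lock_knob above 0.015 m and horizontal distance between brass_notch and lock_line below 0.01 m), for 0.1 s.
At the end, for the whole second after the job is handed in: The lock knob is home (within 1.5 mm) with its pin in the brass-marked notch (notch within 3 mm of the lock's line), the platter is at rest, and the gouge, skew and blank lie within 30 mm of where they were (value of joint lock_knob below 0.0015 m and horizontal distance between brass_notch and lock_line below 0.003 m and velocity of joint platter between -0.05 and 0.05 rad/s and distance of each of palm_gouge, palm_skew, carved_blank from where it was at the start of the episode below 0.03 m); the robot touches nothing.
It fails at once if a chisel or the wooden blank is pushed more than 30 mm away (distance of any of palm_gouge, palm_skew, carved_blank from where it was at the start of the episode above 0.03 m).
It also fails if it takes over 64 s, if anything falls off the work surface, if the arm or the gripper's body presses on something with over 40 N, if the wrist force passes 120 N, or if a joint passes its speed limit or range.

## Robot

A 7-joint arm with a two-finger parallel gripper is mounted at the origin on a cart in front of the work surface, level with it; the furniture and walls round the work are solid. World frame = base frame: x ahead of the robot, y to its left, z up, the work surface at z = 0. Lengths are in m, angles in rad, forces in N, time in s.
With the tool pointing down it reaches from about 0.4 to 0.9 m from the base axis. Payload 5.5 kg.
Tool frame: the origin (TCP) lies midway between the tips of the shut fingers; the grasp point (between the pads) lies arm.tcp_to_grasp behind it (arm.tcp_to_grasp is the distance from the TCP to the grasp point, in m); z points along the fingers, y is the line along which they close (so a half turn about z gives the same grasp; the last joint's range is limited). The gripper opens to 92 mm and grips with 3 to 60 N. Pads are 19 mm wide; open, the fingers measure 130 mm over their backs; the gripper's body (75 mm by 190 mm) begins 47 mm behind the grasp point.
Start: joints at [-0.863, 0.501, -0.427, 1.55, 0.221, 1.138, -0.21], TCP at [0.28, 0.587, 0.227] pointing down, gripper open.
Joint ranges: [-2.88, 2.88], [-0.31, 2.03], [-1.54, 1.56], [0.2, 2.42], [-1.41, 4.55], [0.19, 2.02], [-2.57, 2.57]. Speed limits (rad/s): [2.57, 2.57, 3.14, 3.14, 3.14, 3.14, 3.14].

## Interface

Orientations are given as a rotation vector (axis times angle).
In Python, from bench import arm gives the robot as it stands.
- The arm moves only by the tool move_arm, never from a script. Its argument "steps" is a list that holds one entry, the list of rows, each a list of 7 numbers: the turn, a rotation vector about the tool's x, y, z in degrees, then the shift along the tool's x, y, z in cm, then the finger opening in cm, from 0 to 9.18. A call has 1 to 20 rows; each row is the pose to reach, as a shift and turn from the pose commanded when the call began, along the tool's axes at that moment; what a row does not reach only later rows make up. A row lasts 1/8 s, in which the tool goes at most 62.5 mm and 10.7 degrees, less where a joint would pass 70% of its speed; a pose out of reach is approached as far as the arm can. A call with a gripper value outside its range is refused whole. The fingers move at their own pace and stop on an object; the grip force is fixed at half the most. Time passes only in rows, so rows that repeat a pose let the fingers close. It gives the time, the measured TCP pose, the force, the opening and the grip force at its end, in the units of the state.
- arm.state(): the state, without advancing time (a new reading comes with each control period).
- arm.grab_frame(name): name is "scene" or "top" or "wrist"; returns a dict with "color" (480x640x3 uint8, red, green, blue), "mtx" (3x3 intrinsics, pixels), "rvec" (rotation vector, rad) and "tvec" (3), from world to camera coordinates, as OpenCV has them; the wrist camera has in their place "mount" (4x4, takes a point from camera to tool coordinates, whose origin is the TCP and whose axes are the flange's). Camera axes: x right, y down, z forward; pixel columns grow to the right and rows downward; lengths in m; the calibration is good to about 2 mm. A picture is of the moment at which its call begins: read the wrist's pose just before it. There is no depth.
- arm.close_job(): hands the job in; it is judged then, once.
The state is a dict: "t": time; "q": joint angles; "qvel": joint speeds; "tau": joint torques, N m; "ee_pos": TCP position; "tcp_rot": TCP orientation; "contact_force": force on the tool from outside, world axes, zero at the start; "torque": the same for the moment, N m; "gripper_width": finger opening in m; "gripper_force": force on a finger pad.
Only numpy, scipy, OpenCV 4.12 (cv2) and the standard library are available. Lean on these libraries where they do the work, as an engineer would, in place of code of your own. Each camera call takes 0.05 s, during which the arm holds its last target. There are 200 camera calls.

## Working session

There is one attempt and no reset: what is moved stays moved. The work goes in short steps, Python scripts to look and compute and a tool call to move; the robot and the scene stay as the last step left them, time stands still between calls to the robot, and variables do not carry over. Pictures are saved under pics/ and viewed, at most 10 in all, crops included, and the job is handed in when it is done.

Besides the shell and the picture viewer there is one more tool, called after "Request:" in YAML: its name, and indented under it one key for each argument. move_arm: Moves the arm, as the interface text tells. Its arguments: {"type":"object","properties":{"steps":{"type":"array"}},"required":["steps"]}

```bash
mkdir -p pics; ls; python3 - <<'E'
from bench import arm
import cv2,numpy as np
s=arm.state();print(s['t'],s['ee_pos'],s['tcp_rot'],s['gripper_width'],arm.tcp_to_grasp)
for n in('scene','top'):
    f=arm.grab_frame(n);cv2.imwrite(f'pics/{n}0.png',f['color'][:,:,::-1]);print(n,f['mtx'].tolist(),f['rvec'],f['tvec'])
E
```

```text
pics
0.0 [0.27937933 0.58613229 0.22568955] [-6.92651223e-01 -3.06374095e+00  2.90301495e-03] 0.09157128800028272 0.0188
scene [[452.480597449589, 0.0, 329.2538149467509], [0.0, 452.480597449589, 241.34451992574677], [0.0, 0.0, 1.0]] [ 2.00153368 -0.40702718  0.29035634] [-0.43610312  0.21426806  0.65820761]
top [[584.7257419275263, 0.0, 321.2306056177751], [0.0, 584.7257419275263, 228.4997686356655], [0.0, 0.0, 1.0]] [ 2.1768354  -2.12779035  0.14609978] [0.03196381 0.50258261 1.22514506]
```

View pics/top0.png

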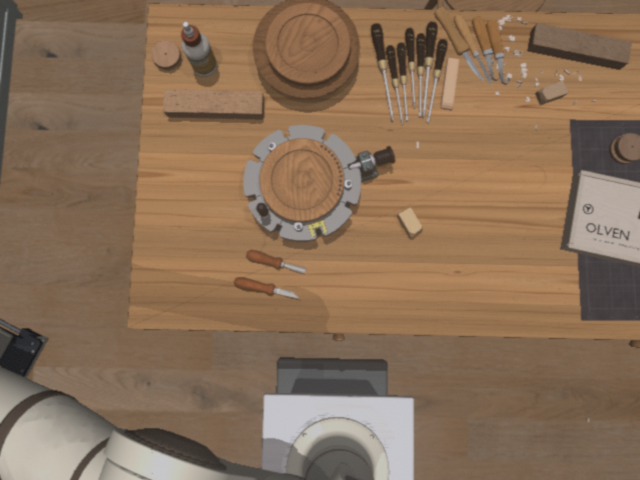

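View pics/scene0.png

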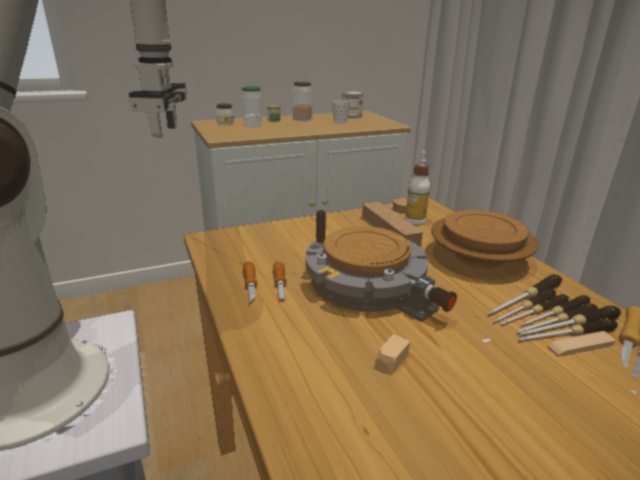

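Top view: platter centre is near (302,182), the lock knob near (385,156), the post's top near (262,209), and the brass notch near (318,229). The blank is at (410,222) and the chisels at (275,262) and (265,288). The scene view shows the red knob end at (449,300), the post at (321,225) and the brass at (328,270). Next I measure.

```bash
cat > h.py <<'E'
import cv2,numpy as np
from scipy.spatial.transform import Rotation as R
def cam(f):
    return f['mtx'],R.from_rotvec(f['rvec']).as_matrix(),np.array(f['tvec'])
def ray(f,px,z):
    K,r,t=cam(f);px=np.atleast_2d(np.asarray(px,float))
    d=np.c_[px,np.ones(len(px))]@np.linalg.inv(K).T@r; c=-r.T@t
    return c+d*((z-c[2])/d[:,2])[:,None]
def proj(f,P):
    return cv2.projectPoints(np.atleast_2d(np.asarray(P,float)),np.array(f['rvec']),np.array(f['tvec']),f['mtx'],None)[0][:,0]
def cen(m,mn=8):
    n,l,s,c=cv2.connectedComponentsWithStats(m.astype(np.uint8));
    return [(c[i],s[i]) for i in range(1,n) if s[i][4]>=mn]
E
python3 - <<'E'
from bench import arm
from h import *
f=arm.grab_frame('top');im=f['color'];hsv=cv2.cvtColor(im,cv2.COLOR_RGB2HSV);H,S,V=cv2.split(hsv)
yy,xx=np.mgrid[:480,:640]
roi=np.hypot(xx-302,yy-182)<66
g=(roi&(S<60)&(V>90)).astype(np.uint8)
pts=cv2.findNonZero(g)[:,0]
hull=cv2.convexHull(pts)[:,0];hull=hull[np.hypot(hull[:,0]-302,hull[:,1]-182)<62]
W=ray(f,hull,.062)[:,:2]
from scipy.optimize import least_squares
r=least_squares(lambda p:np.hypot(*(W-p[:2]).T)-p[2],[.55,0,.125],loss='soft_l1',f_scale=.002);print('platter',r.x,np.abs(r.fun).max())
C=r.x[:2]
y=(roi&(H>20)&(H<35)&(S>120)&(V>150))
for c,s in cen(y): print('brass',c,s,ray(f,c,.062)[0])
k=(V<60)&(xx>345)&(xx<410)&(yy>135)&(yy<190)
for c,s in cen(k,10): print('black',c,s,ray(f,c,.05)[0],ray(f,c,.05)[0][:2]-C)
p=(V<60)&roi
for c,s in cen(p,10): print('post',c,s,ray(f,c,.141)[0],np.hypot(*(ray(f,c,.141)[0][:2]-C)))
d=(im[180:260,380:440]);cv2.imwrite('pics/crop.png',cv2.resize(im[115:310,225:440],None,fx=3,fy=3,interpolation=cv2.INTER_CUBIC)[:,:,::-1])
E
```

```text
platter [0.5972382  0.08683793 0.12549418] 0.000945456436191025
```

View pics/crop.png

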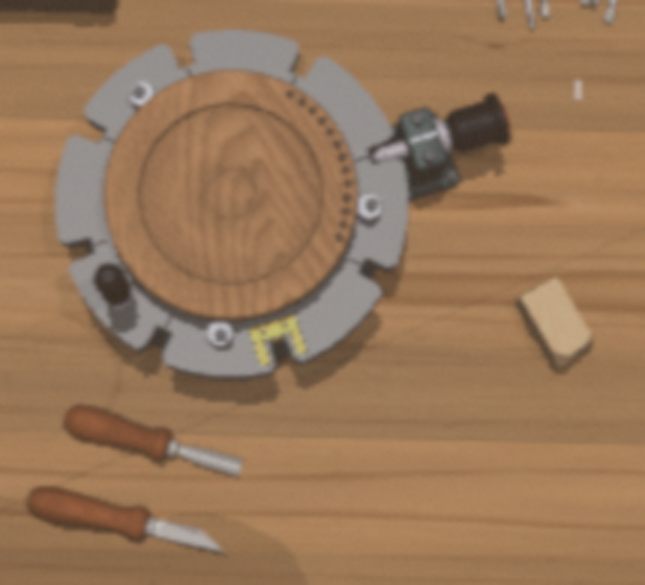

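The crop (3x, offset (225,115)) shows the knob grip at about (480,124), its flange at (497,118) and the white line at (428,137). The post's top is at (107,280), the brass notch mouth at (280,352) and the blank at (556,322). The masks need looser thresholds.

```bash
python3 - <<'E'
from bench import arm
from h import *
f=arm.grab_frame('top');im=f['color'];H,S,V=cv2.split(cv2.cvtColor(im,cv2.COLOR_RGB2HSV))
yy,xx=np.mgrid[:480,:640];C=np.array([.5972,.0868])
roi=np.hypot(xx-302,yy-182)<62
print(im[156,385],im[208,261],im[226,318],im[225,311:326].tolist())
def show(n,m,z,mn=8):
    for c,s in cen(m,mn):
        w=ray(f,c,z)[0][:2]-C; print(n,c,s,w+C,'r',np.hypot(*w),'ang',np.degrees(np.arctan2(w[1],w[0])))
show('brass',roi&(H>24)&(H<36)&(S>90),.062)
show('knob',(V<75)&(xx>372)&(xx<410)&(yy>140)&(yy<172),.05)
show('post',(V<75)&(np.hypot(xx-261,yy-209)<12),.135)
show('line',(V>170)&(S<60)&(xx>362)&(xx<376)&(yy>150)&(yy<170),.066,3)
show('blank',(S<130)&(V>130)&(np.hypot(xx-410,yy-222)<20),.03)
E
```

```text
[71 61 56] [77 68 63] [162 155 105] [[171, 160, 104], [155, 148, 107], [165, 158, 107], [188, 180, 109], [194, 187, 109], [196, 189, 111], [193, 187, 112], [186, 179, 109], [178, 171, 108], [173, 166, 110], [170, 161, 107], [177, 165, 104], [185, 175, 109], [171, 161, 109], [150, 143, 123]]
brass [316.50588235 226.84705882] [309 221  17  15  85] [0.50118788 0.0534203 ] r 0.10164906023325339 ang -160.8294132439665
knob [383.8553719  156.65702479] [374 147  20  19 242] [ 0.65929313 -0.08838252] r 0.18586142906652142 ang -70.4832207394065
knob [373.83333333 168.83333333] [373 167   3   5  12] [ 0.63185956 -0.06700485] r 0.15766171295934883 ang -77.30065762151047
post [262.40697674 209.95348837] [257 204  11  12  86] [0.5225201 0.1610215] r 0.1052896873972285 ang 135.17638772797454
blank [410.25742574 221.11251125] [ 391  203   39   39 1111] [ 0.52278407 -0.1488368 ] r 0.24710813862469488 ang -107.52652201880541
```

```bash
cat >> h.py <<'E'
def row(s,pos,yaw):
    """row of turn (deg) and shift (cm) in tool axes to put the TCP at pos, pointing down, tool y at world angle yaw (deg)"""
    M=R.from_rotvec(s['tcp_rot']);best=None
    for w in(yaw,yaw+180):
        a=np.radians(w);y=np.array([np.cos(a),np.sin(a),0]);z=np.array([0,0,-1.]);T=R.from_matrix(np.c_[np.cross(y,z),y,z])
        v=np.degrees((M.inv()*T).as_rotvec())
        if best is None or np.linalg.norm(v)<np.linalg.norm(best): best=v
    return np.round(np.r_[best,100*M.inv().apply(np.array(pos)-s['ee_pos'])],2)
C=np.array([.5972,.0868]);YAW=19.4
def tt(x,y,z,yaw=None,c=None):
    a=np.radians(YAW if yaw is None else yaw);c=C if c is None else c
    return np.array([c[0]+x*np.cos(a)-y*np.sin(a),c[1]+x*np.sin(a)+y*np.cos(a),z])
E
python3 - <<'E'
from bench import arm
from h import *
s=arm.state();print(row(s,tt(0,-.19,.20),YAW))
E
```

```text
[-7.000e-02  2.000e-02  4.512e+01 -6.358e+01 -4.489e+01  2.660e+00]
```

Request:
move_arm:
  steps:
    - [[0, 0, 45.1, -63.6, -44.9, 2.7, 9], [0, 0, 45.1, -63.6, -44.9, 2.7, 9], [0, 0, 45.1, -63.6, -44.9, 2.7, 9], [0, 0, 45.1, -63.6, -44.9, 2.7, 9], [0, 0, 45.1, -63.6, -44.9, 2.7, 9], [0, 0, 45.1, -63.6, -44.9, 2.7, 9], [0, 0, 45.1, -63.6, -44.9, 2.7, 9], [0, 0, 45.1, -63.6, -44.9, 2.7, 9], [0, 0, 45.1, -63.6, -44.9, 2.7, 9], [0, 0, 45.1, -63.6, -44.9, 2.7, 9], [0, 0, 45.1, -63.6, -44.9, 2.7, 9], [0, 0, 45.1, -63.6, -44.9, 2.7, 9], [0, 0, 45.1, -63.6, -44.9, 2.7, 9], [0, 0, 45.1, -63.6, -44.9, 2.7, 9], [0, 0, 45.1, -63.6, -44.9, 2.7, 9], [0, 0, 45.1, -63.6, -44.9, 2.7, 9], [0, 0, 45.1, -63.6, -44.9, 2.7, 9], [0, 0, 45.1, -63.6, -44.9, 2.7, 9]]

```text
t: 2.45
ee_pos: [0.6605, -0.0914, 0.1999]
tcp_rot: [1.814, 2.565, 0.0]
contact_force: [0.7, -0.4, -0.3]
gripper_width: 0.0899
gripper_force: 0.0
```

```bash
cat >> h.py <<'E'
def wrist(arm):
    s=arm.state();f=arm.grab_frame('wrist')
    T=np.eye(4);T[:3,:3]=R.from_rotvec(s['tcp_rot']).as_matrix();T[:3,3]=s['ee_pos']
    E=np.linalg.inv(T@np.array(f['mount']))
    f['rvec']=R.from_matrix(E[:3,:3]).as_rotvec();f['tvec']=E[:3,3];return s,f
E
python3 - <<'E'
from bench import arm
from h import *
s,f=wrist(arm);im=f['color'].copy()
for p in(tt(0,-.182,.05),tt(0,-.205,.05),tt(0,-.143,.066),tt(-.12,0,.062)):
    u=proj(f,p)[0];print(u);cv2.drawMarker(im,tuple(int(v) for v in u),(0,255,0),0,12)
print(s['q']);cv2.imwrite('pics/w1.png',im[:,:,::-1]);np.savez('w1.npz',**{k:f[k] for k in('color','mtx','rvec','tvec')})
E
```

```text
[320.15305135 215.36730617]
[320.11345994 243.19367962]
[320.20229631 167.32430434]
[135.53261831 -56.94468107]
[ 0.09291778  0.51945161  0.0062472   1.54214368 -0.00370931  1.07982832
  0.44003296]
```

View pics/w1.png

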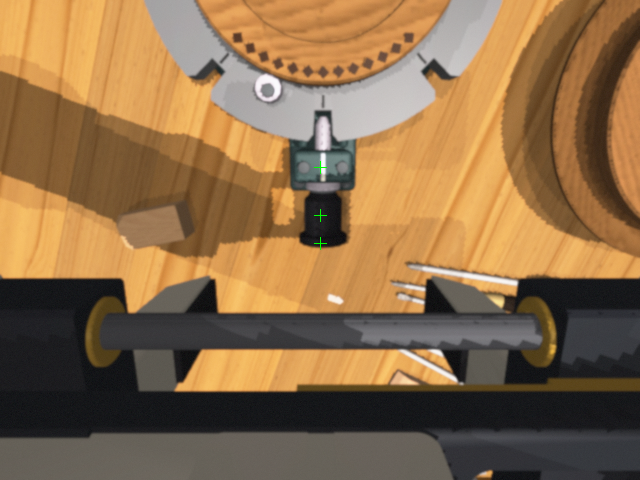

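The wrist view confirms the model: knob grip at about (323,214), flange at (323,240) and white line at (323,167), all within 2-3 px (about 2 mm) of the predicted marks. The blank is at (155,225), well clear.

```bash
python3 - <<'E'
from bench import arm
from h import *
f=dict(np.load('w1.npz'));im=f['color'];H,S,V=cv2.split(cv2.cvtColor(im,cv2.COLOR_RGB2HSV))
k=np.zeros_like(V,bool);k[195:248,285:365]=V[195:248,285:365]<40
ys,xs=np.nonzero(k)
for r in(200,210,220,228,240):
    x=np.nonzero(k[r])[0];print(r,x.min(),x.max(),ray(f,[(x.min()+x.max())/2,r],.05)[0])
print('flange end',ys.max(),ray(f,[322,ys.max()],.06))
m=np.zeros_like(k);m[148:185,305:340]=((V>190)&(S<70))[148:185,305:340]
for c,s in cen(m,15):print('line',c,s,ray(f,c,.066)[0])
print(tt(0,-.182,.05),tt(0,-.143,.066))
s=arm.state();q=tt(.0015,-.183,.031);print('go',row(s,q,YAW))
E
```

```text
200 306 340 [ 0.65565521 -0.07248227  0.05      ]
210 306 340 [ 0.65833779 -0.08002144  0.05      ]
220 306 340 [ 0.66105613 -0.08766108  0.05      ]
228 306 339 [ 0.66287818 -0.09398063  0.05      ]
240 301 345 [ 0.66660294 -0.10324993  0.05      ]
flange end 245 [[ 0.66627821 -0.10485864  0.06      ]]
line [322.96581197 165.08547009] [321 153   5  28 117] [ 0.64606508 -0.04588475  0.066     ]
[ 0.65765333 -0.08486652  0.05      ] [ 0.64469904 -0.04808084  0.066     ]
go [1.000e-02 0.000e+00 6.000e-02 6.400e-01 1.000e-01 1.689e+01]
```

Request:
move_arm:
  steps:
    - [[0, 0, 0, 0.6, 0.13, 6, 6], [0, 0, 0, 0.6, 0.13, 11, 6], [0, 0, 0, 0.6, 0.13, 14.5, 6], [0, 0, 0, 0.6, 0.13, 16.5, 6], [0, 0, 0, 0.6, 0.13, 16.9, 6], [0, 0, 0, 0.6, 0.13, 16.9, 6], [0, 0, 0, 0.6, 0.13, 16.9, 2.5], [0, 0, 0, 0.6, 0.13, 16.9, 2.5], [0, 0, 0, 0.6, 0.13, 16.9, 2.5], [0, 0, 0, 0.6, 0.13, 16.9, 2.5], [0, 0, 0, 0.6, 0.13, 16.9, 2.5], [0, 0, 0, 0.6, 0.13, 16.9, 2.5]]

```text
t: 4.0
ee_pos: [0.6606, -0.0859, 0.0312]
tcp_rot: [1.814, 2.563, 0.002]
contact_force: [2.3, 0.4, 2.9]
gripper_width: 0.0293
gripper_force: 30.0
```

Request:
move_arm:
  steps:
    - [[0, 0, 0, -0.3, 0, 0, 2.5], [0, 0, 0, -0.6, 0, 0, 2.5], [0, 0, 0, -0.9, 0, 0, 2.5], [0, 0, 0, -1.2, 0, 0, 2.5], [0, 0, 0, -1.5, 0, 0, 2.5], [0, 0, 0, -1.8, 0, 0, 2.5], [0, 0, 0, -2.1, 0, 0, 2.5], [0, 0, 0, -2.3, 0, 0, 2.5], [0, 0, 0, -2.3, 0, 0, 2.5], [0, 0, 0, -2.3, 0, 0, 2.5]]

```text
t: 5.25
ee_pos: [0.6679, -0.1068, 0.0311]
tcp_rot: [-1.814, -2.564, -0.002]
contact_force: [1.1, 3.3, 6.1]
gripper_width: 0.0291
gripper_force: 30.0
```

Release, rise and look.

Request:
move_arm:
  steps:
    - [[0, 0, 0, 0, 0, 0, 5.5], [0, 0, 0, 0, 0, 0, 5.5], [0, 0, 0, 0, 0, 0, 5.5], [0, 0, 0, 0, 0, 0, 5.5], [0, 0, 0, 0, 0, -5, 5.5], [0, 0, 0, 0, 0, -11, 5.5], [0, 0, 0, 0, 0, -16.5, 5.5], [0, 0, 0, 0, 0, -17, 5.5], [0, 0, 0, 0, 0, -17, 5.5]]

```text
t: 6.38
ee_pos: [0.6674, -0.1079, 0.201]
tcp_rot: [1.815, 2.564, 0.0]
contact_force: [-0.1, -0.0, 0.7]
gripper_width: 0.0551
gripper_force: 0.0
```

```bash
python3 - <<'E'
from bench import arm
from h import *
s,f=wrist(arm);im=f['color'];H,S,V=cv2.split(cv2.cvtColor(im,cv2.COLOR_RGB2HSV))
C2=tt(.0018,0,0)[:2]
for v in(.205,.227):print(proj(f,tt(.0018,-v,.05)))
u=proj(f,tt(.0018,-.215,.05))[0].astype(int)
k=np.zeros_like(V,bool);k[u[1]-60:u[1]+40,u[0]-40:u[0]+40]=V[u[1]-60:u[1]+40,u[0]-40:u[0]+40]<40
for c,st in cen(k,50):print(c,st)
cv2.imwrite('pics/w2.png',im[:,:,::-1])
f=arm.grab_frame('top');im=f['color'];H,S,V=cv2.split(cv2.cvtColor(im,cv2.COLOR_RGB2HSV))
# post at mid-height waypoint
for d in(0,30,60,90):
    a=np.radians(112.5+d);print(d,tt(.104*np.cos(a)+.0018,.104*np.sin(a),.114))
sf=arm.grab_frame('scene');im=sf['color'];V=im.max(2)
k=np.zeros_like(V,bool);k[205:245,308:335]=V[205:245,308:335]<70
for c,st in cen(k,20):print('post scene',c,st)
for z in(.07,.141):print(proj(sf,tt(.104*np.cos(np.radians(112.5))+.0018,.104*np.sin(np.radians(112.5)),z)), proj(f,tt(.104*np.cos(np.radians(112.5))+.0018,.104*np.sin(np.radians(112.5)),z)))
E
```

```text
[[321.05078827 221.3582256 ]]
[[321.02634551 247.69498616]]
[321.04020101 224.92518146] [ 299  197   45   53 1791]
0 [0.52944322 0.16480629 0.114     ]
30 [0.50004416 0.11970824 0.114     ]
60 [0.49713287 0.06595265 0.114     ]
90 [0.5214894 0.0179433 0.114    ]
post scene [320.07389163 225.96059113] [317 211   8  31 203]
[[321.0305792  241.13048413]] [[263.72579578 211.77902738]]
[[321.69319354 210.12086777]] [[260.32588716 205.95493726]]
```

View pics/w2.png

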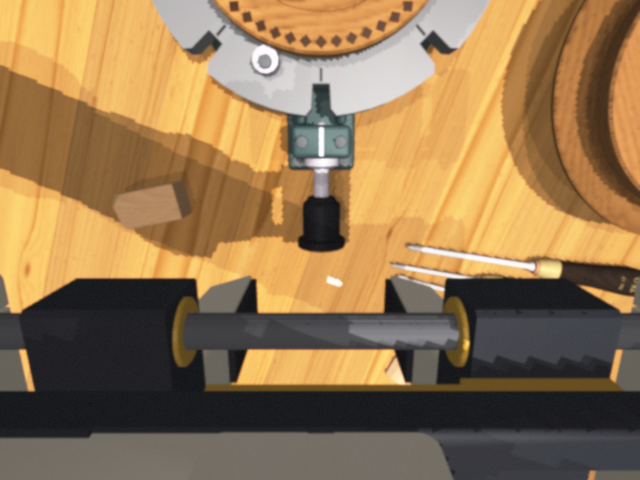

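The knob is out: the black grip and flange now span rows 197-250, with the shaft exposed at (321,180), matching the 0.227 m flange-end prediction. Next, grasp the post with the fingers closing radially.

```bash
sed -i 's/^C=.*/C=np.array([.5989,.0874]);YAW=19.4/' h.py; python3 - <<'E'
from bench import arm
from h import *
s=arm.state();a=np.radians(112.5);P=(.104*np.cos(a),.104*np.sin(a))
print(row(s,tt(*P,.2),YAW+112.5),tt(*P,.1))
E
```

```text
[-2.200e-01  3.000e-02  6.752e+01  3.024e+01 -3.830e+00 -9.000e-02] [0.52944541 0.1648084  0.1       ]
```

Request:
move_arm:
  steps:
    - [[0, 0, 67.5, 30.2, -3.8, -0.5, 7], [0, 0, 67.5, 30.2, -3.8, -0.5, 7], [0, 0, 67.5, 30.2, -3.8, -0.5, 7], [0, 0, 67.5, 30.2, -3.8, -0.5, 7], [0, 0, 67.5, 30.2, -3.8, -0.5, 7], [0, 0, 67.5, 30.2, -3.8, -0.5, 7], [0, 0, 67.5, 30.2, -3.8, -0.5, 7], [0, 0, 67.5, 30.2, -3.8, -0.5, 7], [0, 0, 67.5, 30.2, -3.8, -0.5, 7], [0, 0, 67.5, 30.2, -3.8, -0.5, 7], [0, 0, 67.5, 30.2, -3.8, -0.5, 7]]

```text
t: 7.9
ee_pos: [0.5313, 0.1641, 0.2056]
tcp_rot: [-2.934, -1.124, 0.0]
contact_force: [-0.4, 1.0, 1.2]
gripper_width: 0.07
gripper_force: 0.0
```

```bash
python3 - <<'E'
from bench import arm
from h import *
s,f=wrist(arm);im=f['color'];a=np.radians(112.5);P=(.104*np.cos(a),.104*np.sin(a))
print(proj(f,tt(*P,.141)),row(s,tt(*P,.099),YAW+112.5),s['q'][6])
f2=arm.grab_frame('top');cv2.imwrite('pics/w3.png',im[:,:,::-1])
E
```

```text
[[317.51544037 256.59915304]] [-1.000e-02  1.000e-02  1.000e-02 -9.000e-02 -1.700e-01  1.066e+01] -1.1395868254974681
```

View pics/w3.png

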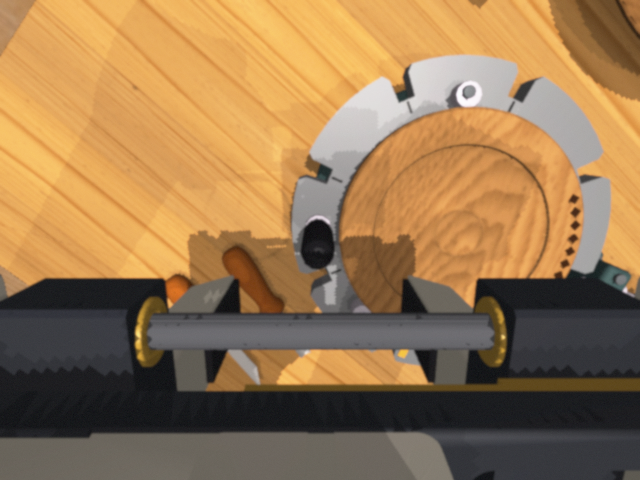

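The post stands at (318,243) with its top face at about (318,257), matching the prediction of (317.5,256.6). Descend and grip.

Request:
move_arm:
  steps:
    - [[0, 0, 0, -0.1, -0.17, 4, 7], [0, 0, 0, -0.1, -0.17, 8, 7], [0, 0, 0, -0.1, -0.17, 10.2, 7], [0, 0, 0, -0.1, -0.17, 10.6, 7], [0, 0, 0, -0.1, -0.17, 10.6, 7], [0, 0, 0, -0.1, -0.17, 10.6, 1.8], [0, 0, 0, -0.1, -0.17, 10.6, 1.8], [0, 0, 0, -0.1, -0.17, 10.6, 1.8], [0, 0, 0, -0.1, -0.17, 10.6, 1.8], [0, 0, 0, -0.1, -0.17, 10.6, 1.8], [0, 0, 0, -0.1, -0.17, 10.6, 1.8], [0, 0, 0, -0.1, -0.17, 10.6, 1.8]]

```text
t: 9.5
ee_pos: [0.5293, 0.1651, 0.0997]
tcp_rot: [-2.934, -1.124, 0.0]
contact_force: [-0.4, -0.3, 0.5]
gripper_width: 0.021
gripper_force: 30.0
```

```bash
python3 - <<'E'
from bench import arm
from h import *
s=arm.state();print(s['ee_pos'],s['gripper_width'],s['contact_force'])
p=s['ee_pos'][:2]-C;print(np.hypot(*p),np.degrees(np.arctan2(p[1],p[0]))-YAW)
M=R.from_rotvec(s['tcp_rot']).as_matrix()
for d in range(6,97,6):
    q=R.from_rotvec([0,0,np.radians(d)]).apply([*p,0])-[*p,0]
    print(d,np.round(100*M.T@q,2)[:2])
E
```

```text
[0.52931408 0.16506242 0.09972454] 0.0210143803590945 [-0.42459339 -0.28573283  0.49840911]
0.1042768097891179 112.46050030526987
6 [-1.09  0.06]
12 [-2.17  0.23]
18 [-3.22  0.51]
24 [-4.24  0.9 ]
30 [-5.22  1.39]
36 [-6.13  1.98]
42 [-6.98  2.67]
48 [-7.75  3.44]
54 [-8.44  4.29]
60 [-9.04  5.2 ]
66 [-9.53  6.18]
72 [-9.93  7.19]
78 [-10.21   8.25]
84 [-10.38   9.33]
90 [-10.44  10.42]
96 [-10.38  11.51]
```

Request:
move_arm:
  steps:
    - [[0, 0, -6, -1.09, 0.06, 0, 1.8], [0, 0, -12, -2.17, 0.23, 0, 1.8], [0, 0, -18, -3.22, 0.51, 0, 1.8], [0, 0, -24, -4.24, 0.9, 0, 1.8], [0, 0, -30, -5.22, 1.39, 0, 1.8], [0, 0, -36, -6.13, 1.98, 0, 1.8], [0, 0, -42, -6.98, 2.67, 0, 1.8], [0, 0, -48, -7.75, 3.44, 0, 1.8], [0, 0, -54, -8.44, 4.29, 0, 1.8], [0, 0, -60, -9.04, 5.2, 0, 1.8], [0, 0, -66, -9.53, 6.18, 0, 1.8], [0, 0, -72, -9.93, 7.19, 0, 1.8], [0, 0, -78, -10.21, 8.25, 0, 1.8], [0, 0, -84, -10.38, 9.33, 0, 1.8], [0, 0, -88, -10.43, 10.06, 0, 1.8], [0, 0, -90, -10.44, 10.42, 0, 1.8], [0, 0, -90, -10.44, 10.42, 0, 1.8], [0, 0, -90, -10.44, 10.42, 0, 1.8]]

```text
t: 11.75
ee_pos: [0.5218, 0.0181, 0.0997]
tcp_rot: [1.28, 2.868, 0.001]
contact_force: [3.9, 1.5, -3.2]
gripper_width: 0.0212
gripper_force: 30.0
```

```bash
python3 - <<'E'
from bench import arm
from h import *
s=arm.state();print(s['ee_pos'],s['gripper_width'],s['contact_force'],s['torque'])
p=s['ee_pos'][:2]-C;print(np.hypot(*p),np.degrees(np.arctan2(p[1],p[0]))-YAW+360)
E
```

```text
[0.52181032 0.01807535 0.0997349 ] 0.02124060017770065 [ 3.90746196  1.49957914 -3.17318966] [ 0.33728241 -0.75293949  0.05125059]
0.10367606559436426 202.56418498895576
```

Turned 90.1°. Release, rise, and go back over the knob.

Request:
move_arm:
  steps:
    - [[0, 0, 0, 0, 0, 0, 5], [0, 0, 0, 0, 0, 0, 6], [0, 0, 0, 0, 0, 0, 6], [0, 0, 0, 0, 0, 0, 6], [0, 0, 0, 0, 0, -4, 6], [0, 0, 0, 0, 0, -9, 6], [0, 0, 0, 0, 0, -10.5, 6], [0, 0, 0, 0, 0, -10.5, 6]]

```text
t: 12.75
ee_pos: [0.5219, 0.0176, 0.2056]
tcp_rot: [1.279, 2.867, 0.001]
contact_force: [0.2, -0.3, -0.6]
gripper_width: 0.06
gripper_force: 0.0
```

```bash
python3 - <<'E'
from bench import arm
from h import *
s=arm.state();print(row(s,tt(0,-.205,.2),YAW))
E
```

```text
[  0.11   0.07  22.51 -18.89   2.54   0.59]
```

Request:
move_arm:
  steps:
    - [[0, 0, 22.5, -18.9, 2.5, 0.6, 6], [0, 0, 22.5, -18.9, 2.5, 0.6, 6], [0, 0, 22.5, -18.9, 2.5, 0.6, 6], [0, 0, 22.5, -18.9, 2.5, 0.6, 6], [0, 0, 22.5, -18.9, 2.5, 0.6, 6], [0, 0, 22.5, -18.9, 2.5, 0.6, 6], [0, 0, 22.5, -18.9, 2.5, 0.6, 6]]

```text
t: 13.62
ee_pos: [0.6656, -0.1048, 0.199]
tcp_rot: [-1.812, -2.566, -0.001]
contact_force: [-0.0, 0.2, -0.0]
gripper_width: 0.06
gripper_force: 0.0
```

```bash
python3 - <<'E'
from bench import arm
from h import *
s,f=wrist(arm);im=f['color'];print(proj(f,tt(0,-.12,.062)),proj(f,tt(0,-.227,.05)),row(s,tt(0,-.204,.031),YAW))
cv2.imwrite('pics/w4.png',im[:,:,::-1])
E
```

```text
[[322.43608619 114.22004308]] [[321.88696159 252.70044693]] [ 1.00e-02 -3.00e-02  1.20e-01 -7.00e-02  9.00e-02  1.68e+01]
```

View pics/w4.png

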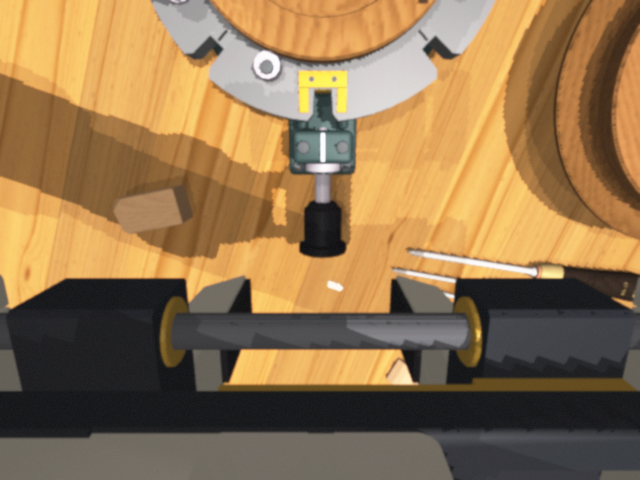

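The brass notch at (323,95) sits on the white line's column (323,147), and the knob is still out. Grip and push home.

Request:
move_arm:
  steps:
    - [[0, 0, 0, -0.07, 0.09, 6, 6], [0, 0, 0, -0.07, 0.09, 11, 6], [0, 0, 0, -0.07, 0.09, 15, 6], [0, 0, 0, -0.07, 0.09, 16.8, 6], [0, 0, 0, -0.07, 0.09, 16.8, 6], [0, 0, 0, -0.07, 0.09, 16.8, 2.5], [0, 0, 0, -0.07, 0.09, 16.8, 2.5], [0, 0, 0, -0.07, 0.09, 16.8, 2.5], [0, 0, 0, -0.07, 0.09, 16.8, 2.5], [0, 0, 0, -0.07, 0.09, 16.8, 2.5], [0, 0, 0, -0.07, 0.09, 16.8, 2.5]]

```text
t: 15.05
ee_pos: [0.668, -0.1067, 0.0316]
tcp_rot: [1.814, 2.563, 0.001]
contact_force: [1.5, 0.6, 5.7]
gripper_width: 0.029
gripper_force: 30.0
```

Request:
move_arm:
  steps:
    - [[0, 0, 0, 0.3, 0, 0, 2.5], [0, 0, 0, 0.6, 0, 0, 2.5], [0, 0, 0, 0.9, 0, 0, 2.5], [0, 0, 0, 1.2, 0, 0, 2.5], [0, 0, 0, 1.5, 0, 0, 2.5], [0, 0, 0, 1.8, 0, 0, 2.5], [0, 0, 0, 2.1, 0, 0, 2.5], [0, 0, 0, 2.3, 0, 0, 2.5], [0, 0, 0, 2.35, 0, 0, 2.5], [0, 0, 0, 2.35, 0, 0, 2.5], [0, 0, 0, 2.35, 0, 0, 2.5]]

```text
t: 16.42
ee_pos: [0.6606, -0.0858, 0.0317]
tcp_rot: [1.814, 2.561, 0.0]
contact_force: [1.1, -3.1, 6.5]
gripper_width: 0.029
gripper_force: 30.0
```

Request:
move_arm:
  steps:
    - [[0, 0, 0, 0, 0, 0, 5.5], [0, 0, 0, 0, 0, 0, 5.5], [0, 0, 0, 0, 0, 0, 5.5], [0, 0, 0, 0, 0, 0, 5.5], [0, 0, 0, 0, 0, -5, 5.5], [0, 0, 0, 0, 0, -11, 5.5], [0, 0, 0, -1, 0, -16.5, 5.5], [0, 0, 0, -1, 0, -17, 5.5], [0, 0, 0, -1, 0, -17, 5.5], [0, 0, 0, -1, 0, -17, 5.5]]

```text
t: 17.68
ee_pos: [0.6613, -0.0933, 0.1985]
tcp_rot: [-1.813, -2.562, 0.003]
contact_force: [-1.2, 0.4, -0.0]
gripper_width: 0.055
gripper_force: 0.0
```

```bash
python3 - <<'E'
from bench import arm
from h import *
s,f=wrist(arm);im=f['color'].copy();V=im.max(2)
u=proj(f,tt(0,-.19,.05))[0].astype(int)
k=np.zeros_like(V,bool);k[u[1]-50:u[1]+50,u[0]-40:u[0]+40]=V[u[1]-50:u[1]+50,u[0]-40:u[0]+40]<40
print(s['gripper_width'],[(c,st) for c,st in cen(k,100)],proj(f,tt(0,-.205,.05)),proj(f,tt(0,-.227,.05)))
cv2.imwrite('pics/w5.png',im[:,:,::-1])
E
```

```text
0.05498620982957403 [(array([323.08458542, 218.72175849]), array([ 301,  191,   45,   53, 1797], dtype=int32))] [[322.8500424  241.48633293]] [[322.78273554 267.34971375]]
```

View pics/w5.png

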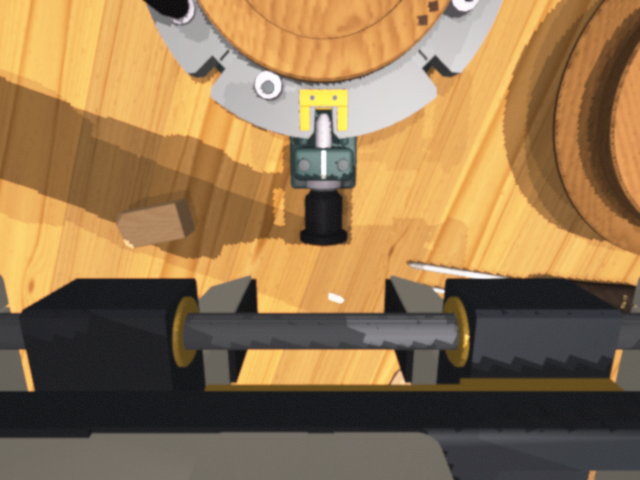

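The pin at (323,125) is in the brass notch, the knob is home at (323,218), the gripper is clear, and the blank is undisturbed at (155,223).

```bash
python3 -c "
from bench import arm
print(arm.close_job())"
```

```text
the job is handed in; nothing more can be done
None
```

Job handed in at about 18 s: the knob was pulled out, the platter turned about 90° counter-clockwise, and the pin pushed home in the brass-marked notch with the gripper clear; the blank looked unmoved, the arm kept well clear of the chisels (not re-imaged at the end), and no verdict came back.

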